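# Unlock the medicine box by its thumbwheels

### The job

Unlock the grey medicine box: gently roll its thumbwheels to the code 3-5-2, read from left to right along the tops of the wheels as seen from the robot. The middle wheel already shows its 5, so leave it as it is; then push the bolt's upright tab fully towards the wheels, so that the bolt comes out of its keeper, without forcing anything or disturbing the things standing about.

Things in the scene. Friction and masses are not known exactly. Their poses are not given: they have to be found in the camera images.
- lockbox: grey steel box fixed on the worktop. Origin on the worktop below the middle wheel; x points away from the robot, y left, z up. It spans x -60..60, y -185..70 mm; flat top (deck) at z = 80. Three thumbwheels in a row at x = 0, y = 38, 0, -38. Keeper (staple 30 mm in x, 12 in y, 21 above the deck) at y = -166
- wheel_left (a joint): left white thumbwheel, at y = +38 mm. Value in rad: number n is at the very top at (n-1) x 1.047; grows when the wheel's top moves to the box's +x (away from the robot); stops at 1 and 6. Code number 3 (value 2.094). Stays where left; about 3 N along its smooth rim turns it: press down with a closed fingertip (about 7 N; slips below 5, never over 12), draw the fingertip across.
- wheel_middle (a joint): middle white thumbwheel, at y = 0. Value in rad: number n is at the very top at (n-1) x 1.047; grows when the wheel's top moves to the box's +x (away from the robot); stops at 1 and 6. Code number 5 (value 4.189), which it already shows: leave it. Stiff and sprung like the others.
- wheel_right (a joint): right white thumbwheel, at y = -38 mm. Value in rad: number n is at the very top at (n-1) x 1.047; grows when the wheel's top moves to the box's +x (away from the robot); stops at 1 and 6. Code number 2 (value 1.047). Stays where left; about 3 N along its smooth rim turns it: press down with a closed fingertip (about 7 N; slips below 5, never over 12), draw the fingertip across.
- crown_left (a point): point fixed to the box: nominal top of the left wheel (radius 26 mm, 18 mm wide in y, axle along y), 101 mm above the worktop. The seats are worn: the wheel's true top is up to 4 mm higher or lower, unlike its neighbours', and must be felt for. The axle is sprung: gives 1 mm for 3.5 N of pressing. Numbers are 1 to 6 black pips, like a die
- crown_middle (a point): point fixed to the box: nominal top of the middle wheel (radius 26 mm, 18 mm wide in y, axle along y), 101 mm above the worktop. The seats are worn: the wheel's true top is up to 4 mm higher or lower, unlike its neighbours', and must be felt for. The axle is sprung: gives 1 mm for 3.5 N of pressing. Numbers are 1 to 6 black pips, like a die
- crown_right (a point): point fixed to the box: nominal top of the right wheel (radius 26 mm, 18 mm wide in y, axle along y), 101 mm above the worktop. The seats are worn: the wheel's true top is up to 4 mm higher or lower, unlike its neighbours', and must be felt for. The axle is sprung: gives 1 mm for 3.5 N of pressing. Numbers are 1 to 6 black pips, like a die
- bolt (a joint): bolt travel in m: 0 locked (rod in the keeper), 0.018 fully drawn (end stop); grows as the tab moves to the box's +y, toward the wheels. Slides with about 4 N, stays where left; never push it with more than 20 N. Unless all three wheels are within about 0.18 rad of their code numbers, pins stop it after 5 mm
- bolt_tab (a point): grip part of the bolt's upright dark steel tab, 32 mm (x) by 12 mm (y); its top is 10 mm above this point and 40 mm above the deck. At x = 0, y = -95 mm of the box when locked; 59 mm of free room for a fingertip between it and the keeper on its right (-y), over the rod (10 mm thick, top 12 mm above the deck). Axes as the box
- jam: small glass jam jar with red lid, 65 mm wide, 82 mm tall, stands behind the lockbox; leave alone. Origin at the centre of its underside
- spice: spice jar with green cap, 46 mm wide, 106 mm tall, stands behind the lockbox; leave alone. Origin at the centre of its underside
- salt_mill: glass salt shaker, 44 mm wide, 90 mm tall, stands left of the lockbox; leave alone. Origin at the centre of its underside
- cup: white mug, 78 mm wide, 97 mm tall, behind and left of the lockbox; leave alone. Origin on its underside
- eraser: pink eraser 18x40x11 mm lying in front of the lockbox; leave alone. Origin at the centre of its underside
- cell: battery 50 mm long, 15 mm thick, lying in front of the lockbox; leave alone. Origin at the centre of its underside

How it is judged:
On the way:
1. all three wheels show the code 3-5-2 (each within 0.18 rad), the bolt still shot (value of joint wheel_left between 1.914 and 2.274 rad and value of joint wheel_middle between 4.009 and 4.369 rad and value of joint wheel_right between 0.867 and 1.227 rad and value of joint bolt below 0.006 m), for 0.2 s.
At the end, for the whole second after the job is handed in: the wheels show 3-5-2 at the top, each within 0.18 rad, and the bolt is drawn by at least 15 of its 18 mm and at rest (value of joint wheel_left between 1.914 and 2.274 rad and value of joint wheel_middle between 4.009 and 4.369 rad and value of joint wheel_right between 0.867 and 1.227 rad and value of joint bolt above 0.015 m and velocity of joint bolt below 0.05 m/s); the robot touches nothing.
It fails at once if the middle wheel is turned by 0.18 rad or more from its number 5 (not (value of joint wheel_middle between 4.009 and 4.369 rad)).
It fails at once if a wheel is pressed with more than 15 N (contact force between anything else and wheel_left above 15 N or contact force between anything else and wheel_middle above 15 N or contact force between anything else and wheel_right above 15 N).
It fails at once if the fingers push the bolt with more than 30 N (contact force between the fingers and bolt above 30 N).
It fails at once if a bystander is shifted by more than 20 mm (distance of any of jam, spice, salt_mill, cup, eraser, cell from where it was at the start of the episode above 0.02 m).
It also fails if it takes over 61 s, if anything falls off the work surface, if the arm or the gripper's body presses on something with over 40 N, if the wrist force passes 120 N, or if a joint passes its speed limit or range.

### The arm

A 6-joint arm with a two-finger parallel gripper is mounted at the origin on a cart in front of the work surface, level with it; the furniture and walls round the work are solid. World frame = base frame: x ahead of the robot, y to its left, z up, the work surface at z = 0. Lengths are in m, angles in rad, forces in N, time in s.
With the tool pointing down it reaches from about 0.4 to 0.825 m from the base axis. Payload 7 kg.
Tool frame: the origin (TCP) lies between the finger pads; the fingertips stand 8 mm ahead of it and the grasp point (between the pads) lies 11 mm behind it (arm.finger_overhang is the distance from the TCP to the fingertips, in m); z points along the fingers, y is the line along which they close (so a half turn about z gives the same grasp; the last joint's range is limited). The gripper opens to 88 mm and grips with 3 to 60 N. Pads are 19 mm wide; open, the fingers measure 130 mm over their backs; the gripper's body (78 mm by 193 mm) begins 47 mm behind the grasp point.
Start: joints at [-0.85, 0.359, 0.012, 0, -1.224, -0.288], TCP at [0.283, -0.613, 0.209] pointing down, gripper open.
Joint ranges: [-3.07, 3.07], [-1.43, 2.12], [-1.02, 1.25], [-3.03, 1.67], [-3.05, -0], [-3.03, 3.03]. Speed limits (rad/s): [2.39, 2.39, 3.01, 3.14, 3.14, 3.14].

### API

Orientations are given as [roll, pitch, yaw] about the fixed x, y, z axes, in that order (R = Rz(yaw) Ry(pitch) Rx(roll)).
In Python, from station import arm gives the robot as it stands.
- The arm moves only by the tool move_arm, never from a script. Its argument "rows" is text: rows parted by semicolons, each of 7 numbers parted by spaces: the turn, a rotation vector about the tool's x, y, z in degrees, then the shift along the tool's x, y, z in m, then the finger opening in m, from 0 to 0.0876. A call has 1 to 8 rows; each row shifts and turns the commanded pose from where the row before left it, along the tool's axes as they then stand; what a row does not reach is not made up. A row lasts 1/8 s, in which the tool goes at most 62.5 mm and 10.7 degrees, less where a joint would pass 70% of its speed; a pose out of reach is approached as far as the arm can. A call is refused whole if a number of a shift passes 0.0625 or a number of a turn 10.7, either way. A call with a gripper value outside its range is refused whole. The fingers move at their own pace and stop on an object; "squeeze" is the grip in N (left out, the last holds). Time passes only in rows, so rows that do not move let the fingers close. It gives the time, the measured TCP pose, the force, the opening and the grip force at its end, in the units of the state.
- arm.get_state(): the state, without advancing time (a new reading comes with each control period).
- arm.grab_frame(name): name is "side" or "top" or "wrist"; returns (picture, depth): 400x640x3 uint8, blue, green, red; 400x640 float32, m along the optical axis (not along the pixel's ray), 0 where there is no reading.
- arm.camera_model(name): a dict with "mtx" (3x3 intrinsics, pixels), "k1" (the pictures are not rectified: a ray, as slopes to the right and down, at radius r is drawn at 1 + k1 r^2 times it, then the intrinsics apply), "camera_from_world" (4x4, takes a point from world to camera coordinates); the wrist camera has in their place "mount" (4x4, takes a point from camera to tool coordinates, whose origin is the TCP and whose axes are the flange's). Camera axes: x right, y down, z forward; pixel columns grow to the right and rows downward; lengths in m; the calibration is good to about 2 mm. A picture is of the moment at which its call begins: read the wrist's pose just before it. camera_model takes no time and is no camera call.
- arm.job_done(): hands the job in; it is judged then, once.
The state is a dict: "t": time; "q": joint angles; "qd": joint speeds; "joint_efforts": joint torques, N m; "eef_pos": TCP position; "ee_rot": TCP orientation; "force": force on the tool from outside, world axes, zero at the start; "moment": the same for the moment, N m; "width": finger opening in m; "gripper_force": force on a finger pad.
Only numpy, scipy, OpenCV 4.12 (cv2) and the standard library are available. Lean on these libraries where they do the work, as an engineer would, in place of code of your own. Each camera call takes 0.05 s, during which the arm holds its last target. There are 200 camera calls.

## Working session

There is one attempt and no reset: what is moved stays moved. The work goes in short steps, Python scripts to look and compute and a tool call to move; the robot and the scene stay as the last step left them, time stands still between calls to the robot, and variables do not carry over. Pictures are saved under pics/ and viewed, at most 10 in all, crops included, and the job is handed in when it is done.

Besides the shell and the picture viewer there is one more tool, called after "Emit:" by a JSON object that holds its "method" and its "body". move_arm: Moves the arm, as the interface text tells. Its arguments: {"type":"object","properties":{"rows":{"type":"string"},"squeeze":{"type":"number"}},"required":["rows"]}

```bash
mkdir -p pics
cat > h.py <<'E'
import numpy as np, cv2
from station import arm
def grab(n):
    s=arm.get_state(); im,d=arm.grab_frame(n); return s,im,d
E
python3 - <<'E'
from h import *
for n in("side","top"):
    s,im,d=grab(n); cv2.imwrite(f"pics/{n}0.png",im); np.savez(f"{n}0.npz",im=im,d=d); m=arm.camera_model(n); print(n,m)
print(s); print(arm.camera_model("wrist"))
E
```

```text
side {'mtx': array([[437.49254954,   0.        , 322.36941916],
       [  0.        , 437.49254954, 202.81563031],
       [  0.        ,   0.        ,   1.        ]]), 'k1': -0.06043457084442524, 'camera_from_world': array([[-0.85423273, -0.5197116 , -0.01364901,  0.513008  ],
       [-0.30341952,  0.51969548, -0.79865713,  0.18172629],
       [ 0.4221647 , -0.67809768, -0.60163153,  0.75101316],
       [ 0.        ,  0.        ,  0.        ,  1.        ]])}
top {'mtx': array([[421.41963779,   0.        , 315.54335941],
       [  0.        , 421.41963779, 203.71878594],
       [  0.        ,   0.        ,   1.        ]]), 'k1': -0.09320803003811423, 'camera_from_world': array([[-2.58590175e-03, -9.99996117e-01, -1.03903247e-03,
         8.57211976e-02],
       [-9.96845943e-01,  2.66016830e-03, -7.93163892e-02,
         5.70139915e-01],
       [ 7.93188452e-02,  8.30650908e-04, -9.96848951e-01,
         9.97320721e-01],
       [ 0.00000000e+00,  0.00000000e+00,  0.00000000e+00,
         1.00000000e+00]])}
{'t': 0.05, 'q': array([-8.49867624e-01,  3.59404657e-01,  1.11065726e-02, -3.4
[... 429 characters left out ...]
array([ 0.15247365,  0.63261987, -0.54244876]), 'moment': array([ 0.00303394, -0.01950594, -0.02556339]), 'gripper_force': 0.0, 'width': 0.08778939686596156}
{'mtx': array([[306.01974709,   0.        , 314.62740558],
       [  0.        , 306.01974709, 202.0495415 ],
       [  0.        ,   0.        ,   1.        ]]), 'k1': -0.021499441226472443, 'mount': array([[-5.46173027e-05, -9.51439162e-01, -3.07836835e-01,
         8.39727115e-02],
       [ 9.99999593e-01, -3.29294506e-04,  8.40336109e-04,
        -8.19676442e-04],
       [-9.00897662e-04, -3.07836664e-01,  9.51438793e-01,
        -1.75300660e-01],
       [ 0.00000000e+00,  0.00000000e+00,  0.00000000e+00,
         1.00000000e+00]])}
```

View pics/top0.png

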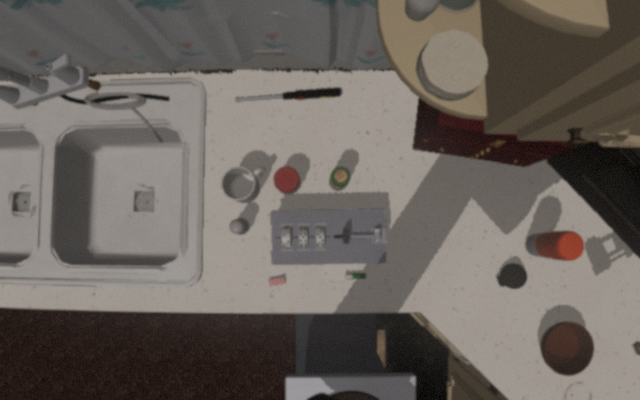

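View pics/side0.png

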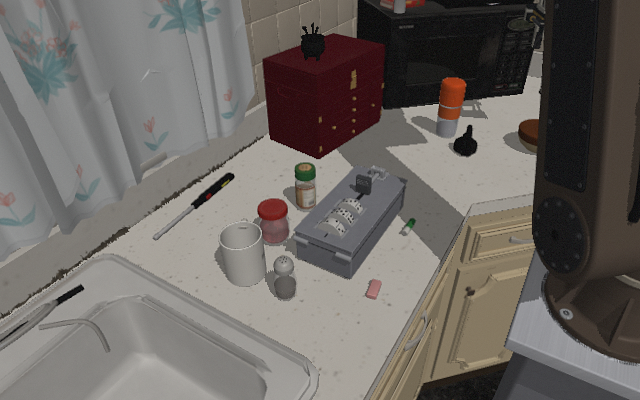

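The top view shows wheels at about (286,237), (303,237) and (320,237), the tab near (343,238) and the keeper near (379,234). The side view agrees. Next I fit the box pose from both depth maps and enlarge the wheels.

```bash
cat >> h.py <<'E'
def cloud(n,d,s=None):
    m=arm.camera_model(n); h,w=d.shape
    u,v=np.meshgrid(np.arange(w),np.arange(h))
    p=np.stack([u,v],-1).reshape(-1,1,2).astype(np.float64)
    r=cv2.undistortPoints(p,m["mtx"],np.array([m["k1"],0,0,0,0.])).reshape(h,w,2)
    P=np.concatenate([r*d[...,None],d[...,None]],-1)
    if n=="wrist":
        M=m["mount"]; P=P@M[:3,:3].T+M[:3,3]
        from scipy.spatial.transform import Rotation as R
        return P@R.from_euler("xyz",s["ee_rot"]).as_matrix().T+s["eef_pos"]
    T=np.linalg.inv(m["camera_from_world"]); return P@T[:3,:3].T+T[:3,3]
def rect(P,d,z0,z1,c=(0.53,0.0),r=.25):
    ok=(d>0)&(P[...,2]>z0)&(P[...,2]<z1)&(np.hypot(P[...,0]-c[0],P[...,1]-c[1])<r)
    return ok
E
python3 - <<'E'
from h import *
for n in("top","side"):
    f=np.load(n+"0.npz"); P=cloud(n,f["d"])
    if n=="top":
        for u,v in((286,237),(303,237),(320,237),(343,238),(379,234),(275,215),(381,258),(300,300)): print(u,v,P[v,u].round(4))
    ok=rect(P,f["d"],.07,.09)
    n2,lab,st,_=cv2.connectedComponentsWithStats(ok.astype(np.uint8))
    k=1+np.argmax(st[1:,4]); Q=P[lab==k]
    print(n,len(Q),"z med",np.median(Q[:,2]),cv2.minAreaRect((Q[:,:2]*1000).astype(np.float32)))
    ok=rect(P,f["d"],.112,.13); Q=P[ok]; print("high",len(Q),Q.mean(0) if len(Q) else 0, np.ptp(Q,axis=0) if len(Q) else 0)
f=np.load("top0.npz")["im"][205:268,268:390]; a=cv2.resize(f,None,fx=6,fy=6,interpolation=cv2.INTER_CUBIC)
g=np.load("side0.npz")["im"][165:275,295:410]; b=cv2.resize(g,None,fx=5,fy=5,interpolation=cv2.INTER_CUBIC)
cv2.imwrite("pics/sz.png",b);cv2.imwrite("pics/tz.png",a)
E
```

```text
286 237 [0.4901 0.1498 0.1036]
303 237 [0.49   0.1123 0.0975]
320 237 [0.4899 0.0744 0.0968]
343 238 [0.4876 0.0242 0.1146]
379 234 [ 0.4961 -0.0573  0.0989]
275 215 [0.5402 0.1767 0.0802]
381 258 [ 0.4418 -0.0643  0.078 ]
300 300 [ 0.3358  0.123  -0.0037]
top 5584 z med 0.07937989883369784 ((492.0143737792969, 53.889060974121094), (124.58096313476562, 260.8109436035156), 0.7107691168785095)
high 120 [ 0.560621   -0.03944949  0.11913382] [0.24387915 0.20480212 0.01719038]
side 4443 z med 0.07917767041281343 ((490.4870910644531, 55.342498779296875), (124.97608947753906, 263.24200439453125), 1.0799038410186768)
high 167 [ 0.59040688 -0.06446216  0.11900005] [0.24869197 0.2086333  0.01777367]
```

View pics/tz.png

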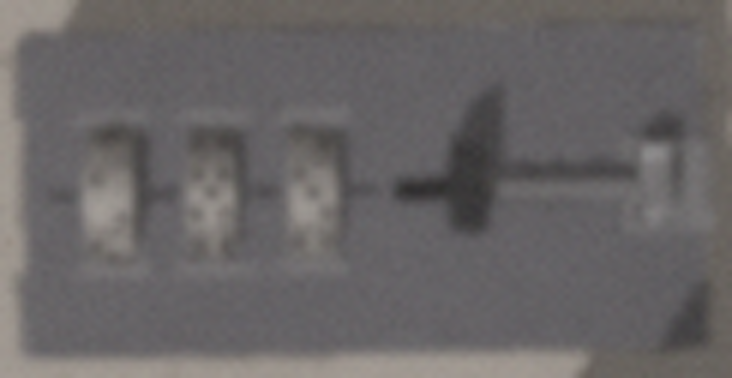

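The deck fit gives a box origin near (0.490, 0.112) with about 0.9° yaw. Deck z is about 0.079, which matches the given 80 mm. I turn the tool so the closed fingers lie along the box's x, then look from above with the wrist camera.

Emit:
{"method": "move_arm", "body": {"rows": "0 0 -10.5 0 0 0 0;0 0 -10.5 0 0 0 0;0 0 -10.5 0 0 0 0;0 0 -10.5 0 0 0 0;0 0 -10.5 0 0 0 0;0 0 -10.5 0 0 0 0;0 0 -3.2 0 0 0 0;0 0 0 0 0 0 0", "squeeze": 10}}

```text
t: 1.1
eef_pos: [0.283, -0.6125, 0.2084]
ee_rot: [3.141, 0.001, -1.554]
force: [0.3, 0.0, 0.7]
width: 0.0135
gripper_force: 0.0
```

Emit:
{"method": "move_arm", "body": {"rows": "0 0 0 -0.057 -0.015 0.002 0;0 0 0 -0.057 -0.015 0.002 0;0 0 0 -0.057 -0.015 0.002 0;0 0 0 -0.057 -0.015 0.002 0;0 0 0 -0.057 -0.015 0.002 0;0 0 0 -0.057 -0.015 0.002 0;0 0 0 -0.057 -0.015 0.002 0;0 0 0 -0.057 -0.015 0.002 0"}}

```text
t: 2.1
eef_pos: [0.3952, -0.1529, 0.1931]
ee_rot: [-3.141, 0.0, -1.555]
force: [1.1, -0.6, -0.2]
width: 0.0003
gripper_force: 0.0
```

Emit:
{"method": "move_arm", "body": {"rows": "0 0 0 -0.057 -0.017 0.002 0;0 0 0 -0.057 -0.017 0.002 0;0 0 0 -0.057 -0.017 0.002 0;0 0 0 -0.057 -0.017 0.002 0;0 0 0 -0.057 -0.017 0.004 0;0 0 0 -0.057 -0.016 0.004 0;0 0 0 0 0 0 0;0 0 0 0 0 0 0"}}

```text
t: 3.1
eef_pos: [0.4897, 0.1889, 0.1764]
ee_rot: [3.141, -0.001, -1.554]
force: [-0.7, -0.2, 0.2]
width: 0.0002
gripper_force: 0.0
```

Run:
```python
from h import *
s,im,d=grab("wrist"); np.savez("w1.npz",im=im,d=d); P=cloud("wrist",d,s)
print(s["eef_pos"],s["ee_rot"],s["force"])
ok=rect(P,d,.07,.09); n2,lab,st,_=cv2.connectedComponentsWithStats(ok.astype(np.uint8)); k=1+np.argmax(st[1:,4]); Q=P[lab==k]
print(len(Q),np.median(Q[:,2]),cv2.minAreaRect((Q[:,:2]*1000).astype(np.float32)))
# box coords
o=np.array([.490,.112]);a=np.radians(.9);R=np.array([[np.cos(a),-np.sin(a)],[np.sin(a),np.cos(a)]])
B=(P[...,:2]-o)@R; z=P[...,2]
for y in(.038,0,-.038):
    for dx in(-8,-4,0,4,8):
        m=(d>0)&(abs(B[...,1]-y)<.006)&(abs(B[...,0]-dx/1000)<.002); print(y,dx,m.sum(),np.median(z[m]).round(4))
    m=(d>0)&(abs(B[...,0])<.01)&(abs(B[...,1]-y)<.017)&(z>.09); print("y mid",(B[m][:,1].min()+B[m][:,1].max())/2)
    m=(d>0)&(abs(B[...,1]-y)<.005)&(z>.085);print("x mid",(B[m][:,0].min()+B[m][:,0].max())/2,np.ptp(B[m][:,0]))
m=(d>0)&(z>.111)&(abs(B[...,0])<.04)&(abs(B[...,1]+.09)<.04); print("tab",B[m].min(0),B[m].max(0),z[m].max())
v,u=np.where((d>0)&(abs(B[...,0])<.045)&(abs(B[...,1])<.065)&(z>.07)); print(u.min(),u.max(),v.min(),v.max())
c=im[v.min()-3:v.max()+4,u.min()-3:u.max()+4]; k=min(780/c.shape[1],580/c.shape[0]); cv2.imwrite("pics/w1.png",cv2.resize(c,None,fx=k,fy=k,interpolation=cv2.INTER_CUBIC))
```

```text
[0.48970385 0.18893273 0.1763834 ] [ 3.14057897e+00 -7.23336453e-04 -1.55373598e+00] [-0.69449725 -0.20103035  0.21963038]
25110 0.07957993740544114 ((491.05035400390625, 105.46574401855469), (125.26756286621094, 157.1451873779297), 0.9211968779563904)
0.038 -8 835 0.2801
0.038 -4 839 0.2784
0.038 0 115 0.101
0.038 4 367 0.2755
0.038 8 843 0.2796
y mid 0.04226414649420927
x mid 0.0012439226905934173 0.17724939712571808
0 -8 75 0.0954
0 -4 75 0.0968
0 0 75 0.0968
0 4 75 0.0968
0 8 75 0.0962
y mid 0.0008001625191571306
x mid 0.0012110717604023775 0.04419016609772496
-0.038 -8 94 0.0945
-0.038 -4 84 0.0955
-0.038 0 85 0.0961
-0.038 4 84 0.0958
-0.038 8 85 0.0952
y mid -0.03766152241462708
x mid 0.00047694814583976 0.042567946526465616Traceback (most recent call last):
  File "<stdin>", line 14, in <module>
    return umr_minimum(a, axis, None, out, keepdims, initial, where)
ValueError: zero-size array to reduction operation minimum which has no identity
```

```bash
cat >> h.py <<'E'
o=np.array([.4905,.1122]);a=np.radians(.92);Rb=np.array([[np.cos(a),-np.sin(a)],[np.sin(a),np.cos(a)]])
def box(P): return (P[...,:2]-o)@Rb
def wheels(im,d,s,name):
    P=cloud("wrist",d,s); B=box(P); z=P[...,2]
    m=(d>0)&(abs(B[...,0])<.04)&(abs(B[...,1])<.06)&(z>.07)&(z<.13)
    v,u=np.where(m); v0,u0=v.min()-3,u.min()-3
    c=im[max(v0,0):v.max()+4,u0:u.max()+4]; k=min(780/c.shape[1],580/c.shape[0])
    cv2.imwrite("pics/"+name,cv2.resize(c,None,fx=k,fy=k,interpolation=cv2.INTER_CUBIC)); print(u0,v0,k)
E
python3 - <<'E'
from h import *
f=np.load("w1.npz"); s=arm.get_state(); wheels(f["im"],f["d"],s,"w1.png")
E
```

```text
263 33 3.8157894736842106
```

View pics/w1.png

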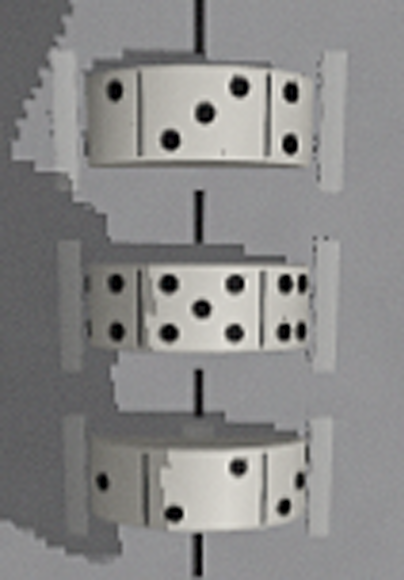

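Image up is world −y and image right is towards the robot. The right wheel (top row) shows 3, the middle 5 and the left (bottom row) 2. All three face centres are near column 202–206, so they are nearly centred. Left needs +1.047 rad (top +27 mm in x) and right needs −1.047 rad. Wheel tops are about 0.103, 0.097 and 0.0965. Now approaching the left wheel.

Emit:
{"method": "move_arm", "body": {"rows": "0 0 0 0.02 0.004 0.01 0;0 0 0 0.019 0.0035 0.015 0;0 0 0 0 0 0.02 0;0 0 0 0 0 0.01 0;0 0 0 0 0 0.003 0;0 0 0 0 0 0 0;0 0 0 0 0 0 0"}}

```text
t: 4.03
eef_pos: [0.4837, 0.1501, 0.1194]
ee_rot: [-3.141, 0.0, -1.553]
force: [-0.6, 0.2, 0.2]
width: 0.0003
gripper_force: 0.0
```

Emit:
{"method": "move_arm", "body": {"rows": "0 0 0 0 0 0.002 0;0 0 0 0 0 0.001 0;0 0 0 0 0 0.001 0;0 0 0 0 0 0 0"}}

```text
t: 4.53
eef_pos: [0.4833, 0.1498, 0.1148]
ee_rot: [3.141, -0.0, -1.553]
force: [-0.1, 0.8, -0.0]
width: 0.0003
gripper_force: 0.0
```

Emit:
{"method": "move_arm", "body": {"rows": "0 0 0 0 0 0.001 0;0 0 0 0 0 0.001 0;0 0 0 0 0 0 0"}}

```text
t: 4.9
eef_pos: [0.4833, 0.1498, 0.1128]
ee_rot: [3.141, -0.0, -1.553]
force: [-0.2, -0.3, -0.2]
width: 0.0008
gripper_force: 0.0
```

Emit:
{"method": "move_arm", "body": {"rows": "0 0 0 0 0 0.001 0;0 0 0 0 0 0 0"}}

```text
t: 5.15
eef_pos: [0.4833, 0.1498, 0.1118]
ee_rot: [3.141, -0.0, -1.553]
force: [-0.2, -0.4, -0.3]
width: 0.0005
gripper_force: 0.0
```

Emit:
{"method": "move_arm", "body": {"rows": "0 0 0 0 0 0.001 0;0 0 0 0 0 0 0"}}

```text
t: 5.4
eef_pos: [0.4833, 0.1498, 0.1108]
ee_rot: [3.141, -0.0, -1.553]
force: [-0.5, 0.1, -0.7]
width: 0.0008
gripper_force: 0.0
```

Emit:
{"method": "move_arm", "body": {"rows": "0 0 0 0 0 0.001 0;0 0 0 0 0 0 0"}}

```text
t: 5.65
eef_pos: [0.4833, 0.1498, 0.1098]
ee_rot: [3.141, -0.0, -1.553]
force: [0.1, -0.6, -0.2]
width: 0.0003
gripper_force: 0.0
```

Emit:
{"method": "move_arm", "body": {"rows": "0 0 0 0 0 0.001 0;0 0 0 0 0 0 0"}}

```text
t: 5.9
eef_pos: [0.4833, 0.1498, 0.1088]
ee_rot: [3.142, -0.0, -1.553]
force: [0.3, 0.9, -0.4]
width: 0.0006
gripper_force: 0.0
```

Emit:
{"method": "move_arm", "body": {"rows": "0 0 0 0 0 0.001 0;0 0 0 0 0 0 0"}}

```text
t: 6.15
eef_pos: [0.4833, 0.1498, 0.1078]
ee_rot: [3.141, -0.0, -1.553]
force: [-0.2, 1.3, -0.4]
width: 0.0003
gripper_force: 0.0
```

Emit:
{"method": "move_arm", "body": {"rows": "0 0 0 0 0 0.001 0;0 0 0 0 0 0 0"}}

```text
t: 6.4
eef_pos: [0.4833, 0.1498, 0.1068]
ee_rot: [3.141, -0.0, -1.553]
force: [-0.8, -0.0, -0.1]
width: 0.0005
gripper_force: 0.0
```

Emit:
{"method": "move_arm", "body": {"rows": "0 0 0 0 0 0.001 0;0 0 0 0 0 0 0"}}

```text
t: 6.65
eef_pos: [0.4833, 0.1498, 0.1058]
ee_rot: [3.141, -0.0, -1.553]
force: [0.3, 0.9, 0.9]
width: 0.0008
gripper_force: 0.0
```

Run:
```python
from h import *
s,im,d=grab("wrist"); P=cloud("wrist",d,s);B=box(P);z=P[...,2]
print(s["force"],s["eef_pos"])
f=np.load("w1.npz"); s1=dict(eef_pos=np.array([.4897,.1889,.1764]),ee_rot=np.array([3.1406,-.0007,-1.5537])); P1=cloud("wrist",f["d"],s1);B1=box(P1)
for y in(.033,.038,.043):
  for dx in range(-14,15,4):
    m=(f["d"]>0)&(abs(B1[...,1]-y)<.002)&(abs(B1[...,0]-dx/1000)<.002)&(P1[...,2]<.12); print(y,dx,m.sum(),np.median(P1[m][:,2]).round(4))
cv2.imwrite("pics/c1.png",im[100:400,100:540])
```

```text
[0.34648152 0.92546046 0.89069918] [0.4832826  0.14979885 0.10576262]
0.033 -14 22 0.0958
0.033 -10 17 0.0984
0.033 -6 24 0.0999
0.033 -2 24 0.1004
0.033 2 25 0.1008
0.033 6 25 0.0999
0.033 10 24 0.0988
0.033 14 18 0.0968
0.038 -14 24 0.0957
0.038 -10 25 0.0983
0.038 -6 20 0.0996
0.038 -2 24 0.1004
0.038 2 24 0.1008
0.038 6 25 0.1002
0.038 10 24 0.0989
0.038 14 18 0.0969
0.043 -14 24 0.0962
0.043 -10 23 0.0983
0.043 -6 21 0.1
0.043 -2 25 0.1005
0.043 2 23 0.1005
0.043 6 25 0.1007
0.043 10 21 0.0992
0.043 14 21 0.0968
```

View pics/c1.png

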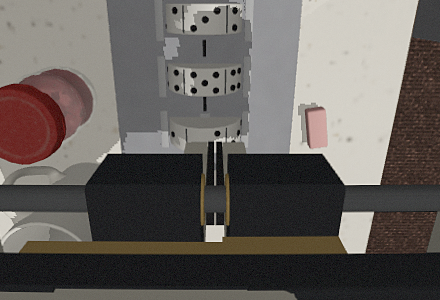

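The view shows the fingertips (about 197–243, 150) just over the near half of the left wheel, which is visible at row 130. They are about to touch, with force about 0.9 N. I go on feeling in half-millimetre steps.

Emit:
{"method": "move_arm", "body": {"rows": "0 0 0 0 0 0.0005 0;0 0 0 0 0 0 0"}}

```text
t: 6.95
eef_pos: [0.4833, 0.1499, 0.1054]
ee_rot: [3.142, 0.0, -1.553]
force: [-0.1, 0.3, -0.4]
width: 0.0001
gripper_force: 0.0
```

Emit:
{"method": "move_arm", "body": {"rows": "0 0 0 0 0 0.0005 0;0 0 0 0 0 0 0"}}

```text
t: 7.2
eef_pos: [0.4833, 0.1498, 0.1048]
ee_rot: [3.142, -0.0, -1.553]
force: [-0.4, 0.9, 0.3]
width: 0.0004
gripper_force: 0.0
```

Emit:
{"method": "move_arm", "body": {"rows": "0 0 0 0 0 0.0005 0;0 0 0 0 0 0 0"}}

```text
t: 7.45
eef_pos: [0.4833, 0.1498, 0.1043]
ee_rot: [3.142, -0.0, -1.553]
force: [-0.3, 0.6, -0.6]
width: 0.0002
gripper_force: 0.0
```

Emit:
{"method": "move_arm", "body": {"rows": "0 0 0 0 0 0.0005 0;0 0 0 0 0 0 0"}}

```text
t: 7.7
eef_pos: [0.4833, 0.1498, 0.1038]
ee_rot: [3.142, -0.0, -1.553]
force: [0.2, -0.4, 0.2]
width: 0.0004
gripper_force: 0.0
```

Run:
```python
from h import *
print(arm.finger_overhang, [arm.get_state()["force"]])
s,im,d=grab("wrist"); P=cloud("wrist",d,s);B=box(P);z=P[...,2]
for y in(-38,0,29,32,35,38,41,44,47):
  print(y,[(int(m.sum()),float(np.median(z[m]).round(4))) if m.sum() else 0 for dx in range(-24,20,5) for m in [(d>0)&(abs(B[...,1]-y/1000)<.0015)&(abs(B[...,0]-dx/1000)<.0025)]])
```

```text
0.008 [array([ 0.22621175, -0.36034628,  0.24713412])]
-38 [(35, 0.0803), (43, 0.0875), (41, 0.0916), (44, 0.0941), (40, 0.096), (45, 0.0964), (40, 0.0956), (41, 0.0943), (39, 0.0911)]
0 [(368, 0.2098), (379, 0.2096), (403, 0.2093), (154, 0.2032), (136, 0.1999), (414, 0.2097), (386, 0.2097), (399, 0.2096), (384, 0.2096)]
29 [(36, 0.0805), (73, 0.0845), (111, 0.0891), (269, 0.1269), (251, 0.1244), (131, 0.0926), (118, 0.0907), (110, 0.089), (96, 0.087)]
32 [(29, 0.0824), (27, 0.0915), (34, 0.0968), (47, 0.0993), (46, 0.1006), (37, 0.1009), (30, 0.1003), (35, 0.0985), (27, 0.0952)]
35 [(22, 0.0828), (29, 0.0917), (31, 0.0964), (46, 0.0995), (45, 0.1004), (28, 0.1006), (34, 0.1001), (32, 0.0988), (33, 0.0952)]
38 [(32, 0.0821), (30, 0.0916), (26, 0.0959), (32, 0.099), (29, 0.1007), (22, 0.1004), (23, 0.1001), (27, 0.0986), (28, 0.0958)]
41 [(23, 0.0814), (26, 0.0915), (11, 0.0956), (47, 0.1675), (50, 0.1674), 0, 0, (2, 0.0968), (30, 0.0962)]
44 [(28, 0.0814), (2, 0.0892), 0, (57, 0.1672), (56, 0.1672), 0, 0, 0, (28, 0.0956)]
47 [(10, 0.0803), 0, 0, (22, 0.1671), (23, 0.1671), 0, 0, 0, (11, 0.095)]
```

Run:
```python
from h import *
s,im,d=grab("wrist"); P=cloud("wrist",d,s);B=box(P);z=P[...,2]; np.savez("w2.npz",im=im,d=d)
for u in(304,330):
  for v in range(215,262,3): print(u,v,(B[v,u]*1000).round(1),(z[v,u]*1000).round(1),im[v,u])
c=im[200:270,250:380]; cv2.imwrite("pics/c2.png",cv2.resize(c,None,fx=6,fy=6,interpolation=cv2.INTER_NEAREST))
```

```text
304 215 [ 0.9 26.5] 81.8 [112 113 114]
304 218 [ 1.  29.2] 80.6 [107 110 111]
304 221 [ 0.8 29.4] 85.6 [103 108 110]
304 224 [ 0.7 29.4] 90.9 [100 104 108]
304 227 [ 0.5 29.4] 96.2 [103 108 110]
304 230 [ 0.4 30.2] 99.3 [135 142 143]
304 233 [ 0.4 31.6] 100.8 [135 140 143]
304 236 [ 0.4 33.4] 101.4 [136 143 144]
304 239 [ 0.4 36.1] 100.1 [136 142 144]
304 242 [ 0.4 37.8] 100.9 [100 110 111]
304 245 [-0.6 26.3] 128.9 [ 97 104 109]
304 248 [-0.7 26.4] 132.2 [100 109 111]
304 251 [-0.8 26.2] 136.1 [100 109 110]
304 254 [-0.9 26.8] 138.2 [ 98 107 108]
304 257 [-1.  27.4] 140.5 [ 89 101 101]
304 260 [-1.  28.9] 140.7 [101 108 111]
330 215 [-17.   27.3] 79.6 [101  99  99]
330 218 [-17.1  29.5] 79.8 [104 107 109]
330 221 [-16.8  29.5] 85.4 [104 109 110]
330 224 [-16.5  29.4] 91.1 [105 109 112]
330 227 [-16.4  30.3] 94.0 [126 130 132]
330 230 [ -6.2 -46.9] 279.2 [125 130 131]
330 233 [-16.5  34.9] 93.1 [123 130 131]
330 236 [-16.5  36.9] 93.7 [119 124 126]
330 239 [-16.6  39. ] 93.8 [194 200 203]
330 242 [-16.6  40.8] 94.6 [122 130 131]
330 245 [-14.6  25.6] 130.3 [ 97 106 107]
330 248 [-14.5  26.1] 132.9 [ 96 103 108]
330 251 [-14.3  26. ] 136.4 [ 97 105 108]
330 254 [-11.1  -1.9] 193.1 [18 18 16]
330 257 [-11.   -1.8] 194.9 [25 24 21]
330 260 [-11.   -1.4] 196.0 [17 18 18]
```

View pics/c2.png

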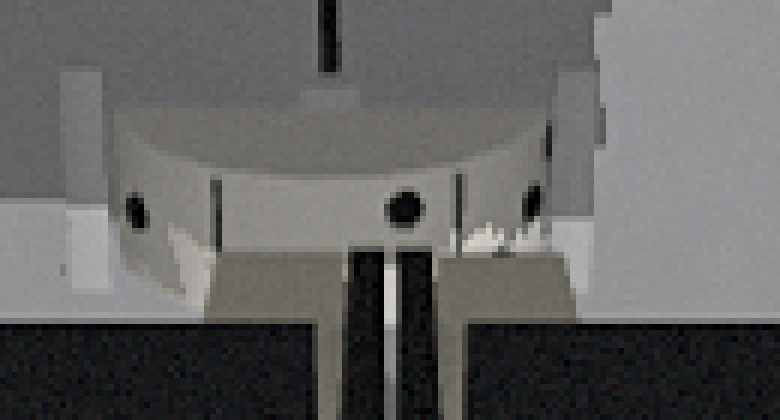

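Run:
```python
from h import *
f=np.load("w2.npz");d=f["d"]; s=arm.get_state();P=cloud("wrist",d,s)
from scipy.spatial.transform import Rotation as R
T=(P-s["eef_pos"])@R.from_euler("xyz",s["ee_rot"]).as_matrix()*1000
for u in(296,304,310,315,320,326,338):
  print(u,[(v,T[v,u].round(0).astype(int).tolist()) for v in range(236,300,5)])
m=arm.camera_model("wrist"); Mi=np.linalg.inv(m["mount"])
for t in [(.0095,.01,.008),(.0095,-.01,.008),(-.0095,.01,.008),(.0095,0,-.011),(.0095,0,-.03)]:
  c=Mi[:3,:3]@np.array(t)+Mi[:3,3]; print(t,(m["mtx"]@(c/c[2]))[:2])
```

```text
296 [(236, [4, -12, 4]), (241, [0, -12, 4]), (246, [11, -10, -26]), (251, [11, -10, -32]), (256, [39, -6, -89]), (261, [39, -6, -92]), (266, [39, -6, -96]), (271, [40, -5, -99]), (276, [39, -5, -101]), (281, [39, -5, -104]), (286, [39, -5, -106]), (291, [38, -5, -106]), (296, [37, -5, -107])]
304 [(236, [4, -7, 3]), (241, [1, -7, 3]), (246, [12, -6, -27]), (251, [12, -6, -32]), (256, [11, -6, -37]), (261, [8, -6, -37]), (266, [12, -5, -48]), (271, [12, -5, -53]), (276, [35, -3, -95]), (281, [34, -3, -96]), (286, [32, -3, -96]), (291, [32, -3, -98]), (296, [32, -3, -101])]
310 [(236, [4, -3, 2]), (241, [0, -3, 4]), (246, [10, -3, -23]), (251, [10, -3, -29]), (256, [10, -3, -35]), (261, [10, -2, -40]), (266, [11, -2, -47]), (271, [11, -2, -51]), (276, [11, -2, -55]), (281, [11, -2, -60]), (286, [33, -2, -96]), (291, [32, -2, -98]), (296, [32, -2, -100])]
315 [(236, [4, 0, 3]), (241, [0, 0, 5]), (246, [-3, 0, 4]), (251, [-8, 0, 5]), (256, [-21, 0, 24]), (261, [-25, 0, 24]), (266, [-30, 0, 25]), (271, [-81, 0, 104]), (276, [-88, 0, 105]), (281, [-93, 0, 105]), (286, [33, 0, -97]), (291, 
[... 415 characters left out ...]
(261, [9, 6, -39]), (266, [11, 5, -47]), (271, [12, 5, -53]), (276, [37, 3, -97]), (281, [36, 3, -99]), (286, [35, 3, -99]), (291, [35, 3, -102]), (296, [33, 3, -102])]
338 [(236, [-2, 16, 16]), (241, [-7, 16, 19]), (246, [12, 12, -28]), (251, [12, 12, -32]), (256, [39, 7, -89]), (261, [40, 7, -94]), (266, [39, 7, -96]), (271, [39, 6, -99]), (276, [39, 6, -101]), (281, [40, 6, -105]), (286, [39, 6, -106]), (291, [38, 6, -107]), (296, [36, 6, -106])]
(0.0095, 0.01, 0.008) [330.41125111 225.18283846]
(0.0095, -0.01, 0.008) [299.42841214 225.18630125]
(-0.0095, 0.01, 0.008) [329.95799093 251.7073326 ]
(0.0095, 0, -0.011) [314.95456159 237.50892086]
(0.0095, 0, -0.03) [314.99694056 252.59347998]
```

The visible fingertips and the gripper body both look about 30 mm further back than the stated TCP, and there is no contact force. I check the real tip height with the side camera.

Run:
```python
from h import *
for n in("side","top"):
    s,im,d=grab(n);P=cloud(n,d)
    m=(d>0)&(np.hypot(P[...,0]-.4833,P[...,1]-.1498)<.02)&(P[...,2]>.09)
    z=P[m][:,2]; print(n,m.sum(),np.histogram(z,np.arange(.09,.3,.005))[0].tolist())
    if n=="side":
        v,u=np.where(m); print(u.min(),u.max(),v.min(),v.max())
        c=im[130:270,280:420]; cv2.imwrite("pics/s2.png",cv2.resize(c,None,fx=4,fy=4,interpolation=cv2.INTER_CUBIC))
        mm=arm.camera_model(n);T=mm["camera_from_world"]
        for z in(.0958,.1038,.126):
            c=T[:3,:3]@np.array([.4833,.1498,z])+T[:3,3]; print(z,(mm["mtx"]@(c/c[2]))[:2])
```

```text
side 796 [61, 104, 17, 0, 0, 0, 19, 45, 46, 49, 50, 44, 42, 41, 40, 29, 5, 2, 0, 0, 0, 0, 7, 3, 0, 3, 6, 15, 18, 23, 16, 20, 23, 21, 21, 19, 7, 0, 0, 0, 0]
322 346 139 230
0.0958 [333.91209628 222.83830453]
0.1038 [333.92193776 219.42639017]
0.126 [333.94988593 209.73711593]
top 976 [0, 0, 0, 0, 0, 0, 0, 0, 0, 0, 0, 0, 0, 0, 0, 0, 0, 0, 0, 0, 0, 0, 0, 0, 0, 0, 0, 0, 0, 0, 0, 0, 0, 0, 0, 0, 0, 0, 0, 0, 0]
```

View pics/s2.png

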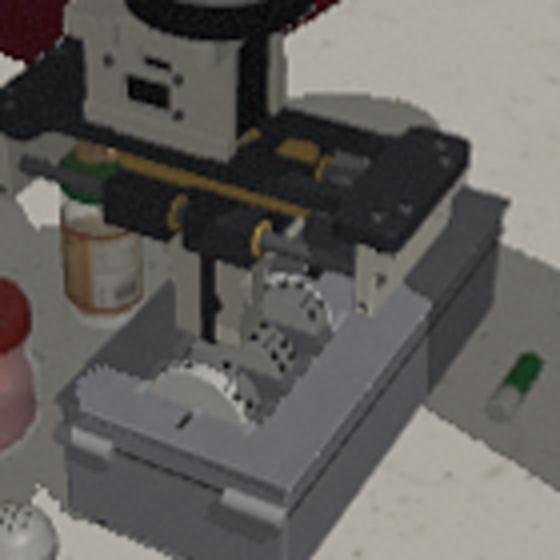

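The side view confirms the tip is about 25 mm above the wheel, so the real fingertip is about 27 mm above the stated one (TCP z + ~0.019). I also check how low the gripper's end plates hang and where the jars stand.

Run:
```python
from h import *
s,im,d=grab("side");P=cloud("side",d)
e=s["eef_pos"]
f=np.load("side0.npz");P0=cloud("side",f["d"]); g=np.load("top0.npz");Pt=cloud("top",g["d"])
# gripper points: changed depth, in neighbourhood
m=(d>0)&(abs(d-f["d"])>.01)&(np.hypot(P[...,0]-e[0],P[...,1]-e[1])<.16)&(P[...,2]<.25)
D=P[m]-e; 
for lo in range(-130,130,20):
    k=(D[:,0]*1000>lo)&(D[:,0]*1000<lo+20)
    if k.sum(): q=D[k]; print("dx",lo,k.sum(),"zmin",np.percentile(q[:,2],2).round(3),"y",np.percentile(q[:,1],[2,98]).round(3))
k=abs(D[:,0])<.015; q=D[k]; k2=q[:,2]<.08; print("tip",np.sort(q[k2][:,2])[:15].round(3),np.percentile(q[k2],[3,97],axis=0).round(4))
for nm,c,z0,z1 in(("jam",(287,180),.06,.1),("spice",(340,178),.08,.12),("salt",(239,227),.06,.1),("cup",(241,184),.07,.11)):
    p=Pt[c[1],c[0]]; k=(g["d"]>0)&(np.hypot(Pt[...,0]-p[0],Pt[...,1]-p[1])<.06)&(Pt[...,2]>z0)&(Pt[...,2]<z1); Q=Pt[k]; print(nm,p.round(3),np.percentile(Q,[3,97],axis=0).round(3).tolist())
```

```text
dx -130 5 zmin -0.107 y [-0.037  0.072]
dx -110 341 zmin -0.103 y [-0.04   0.038]
dx -90 609 zmin 0.084 y [-0.039  0.038]
dx -70 254 zmin -0.02 y [-0.028  0.031]
dx -50 488 zmin 0.079 y [-0.031  0.038]
dx -30 891 zmin 0.022 y [-0.023  0.039]
dx -10 606 zmin 0.02 y [0.006 0.039]
dx 10 493 zmin -0.039 y [0.01  0.104]
dx 30 247 zmin -0.017 y [0.017 0.045]
dx 50 198 zmin 0.095 y [-0.003  0.038]
dx 70 478 zmin 0.084 y [-0.022  0.041]
dx 90 75 zmin 0.028 y [-0.028  0.085]
dx 110 4 zmin -0.104 y [0.012 0.043]
tip [-0.106 -0.106 -0.105 -0.094 -0.076 -0.07  -0.014 -0.011 -0.01  -0.01
 -0.009  0.016  0.018  0.018  0.018] [[-0.0141  0.0074 -0.0086]
 [ 0.014   0.0123  0.0642]]
jam [0.62  0.149 0.083] [[0.598, 0.126, 0.076], [0.649, 0.177, 0.085]]
spice [0.621 0.029 0.105] [[0.606, 0.009, 0.091], [0.646, 0.049, 0.108]]
salt [0.513 0.258 0.087] [[0.502, 0.25, 0.068], [0.53, 0.28, 0.089]]
cup [0.622 0.269 0.003] [[0.576, 0.218, 0.073], [0.649, 0.298, 0.097]]
```

The tip is at TCP z + 0.0195, about ±14 mm long in x, and the end plates clear the jars. Expected contact is at TCP z of about 0.081–0.084.

Emit:
{"method": "move_arm", "body": {"rows": "0 0 0 0 0 0.006 0;0 0 0 0 0 0.006 0;0 0 0 0 0 0.003 0;0 0 0 0 0 0.002 0;0 0 0 0 0 0 0;0 0 0 0 0 0 0"}}

```text
t: 8.7
eef_pos: [0.4834, 0.1499, 0.087]
ee_rot: [-3.141, 0.0, -1.553]
force: [-0.6, -0.1, 0.6]
width: 0.0005
gripper_force: 0.0
```

Emit:
{"method": "move_arm", "body": {"rows": "0 0 0 0 0 0.001 0;0 0 0 0 0 0.001 0;0 0 0 0 0 0 0"}}

```text
t: 9.07
eef_pos: [0.4833, 0.1498, 0.0848]
ee_rot: [3.141, -0.0, -1.553]
force: [0.3, -0.5, 0.3]
width: 0.0003
gripper_force: 0.0
```

Emit:
{"method": "move_arm", "body": {"rows": "0 0 0 0 0 0.001 0;0 0 0 0 0 0 0;0 0 0 0 0 0 0"}}

```text
t: 9.45
eef_pos: [0.4833, 0.1498, 0.0839]
ee_rot: [3.142, -0.0, -1.553]
force: [-0.3, 0.0, -0.4]
width: 0.0005
gripper_force: 0.0
```

Emit:
{"method": "move_arm", "body": {"rows": "0 0 0 0 0 0.001 0;0 0 0 0 0 0 0"}}

```text
t: 9.7
eef_pos: [0.4834, 0.1498, 0.083]
ee_rot: [-3.141, -0.0, -1.553]
force: [-0.8, 0.3, 3.3]
width: 0.0005
gripper_force: 1.1
```

Emit:
{"method": "move_arm", "body": {"rows": "0 0 0 0 0 0.001 0;0 0 0 0 0 0 0"}}

```text
t: 9.95
eef_pos: [0.4835, 0.1499, 0.0821]
ee_rot: [-3.141, 0.0, -1.553]
force: [-1.2, -0.5, 4.4]
width: 0.0004
gripper_force: 2.5
```

Emit:
{"method": "move_arm", "body": {"rows": "0 0 0 0 0 0.001 0;0 0 0 0 0 0 0"}}

```text
t: 10.2
eef_pos: [0.4835, 0.1499, 0.0813]
ee_rot: [-3.141, 0.0, -1.553]
force: [-2.1, -1.0, 7.6]
width: 0.0005
gripper_force: 3.7
```

Contact is at about 0.0837, and the force is 7.6 N now. Drawing away from the robot (tool −y).

Emit:
{"method": "move_arm", "body": {"rows": "0 0 0 0 -0.002 0 0;0 0 0 0 -0.002 0 0"}}

```text
t: 10.45
eef_pos: [0.4872, 0.1499, 0.0813]
ee_rot: [3.142, 0.0, -1.553]
force: [-4.1, 0.5, 9.4]
width: 0.0005
gripper_force: 4.2
```

Emit:
{"method": "move_arm", "body": {"rows": "0 0 0 0 -0.002 0 0;0 0 0 0 -0.002 0 0"}}

```text
t: 10.7
eef_pos: [0.4913, 0.15, 0.0813]
ee_rot: [-3.142, -0.0, -1.553]
force: [-3.9, -0.2, 8.0]
width: 0.0008
gripper_force: 4.1
```

Emit:
{"method": "move_arm", "body": {"rows": "0 0 0 0 -0.002 0 0;0 0 0 0 -0.002 0 0"}}

```text
t: 10.95
eef_pos: [0.4953, 0.15, 0.0814]
ee_rot: [-3.141, 0.0, -1.553]
force: [-2.8, -0.9, 7.6]
width: 0.0006
gripper_force: 3.9
```

Emit:
{"method": "move_arm", "body": {"rows": "0 0 0 0 -0.002 0 0;0 0 0 0 -0.002 0 0"}}

```text
t: 11.2
eef_pos: [0.4993, 0.1501, 0.0812]
ee_rot: [3.142, -0.0, -1.553]
force: [-2.8, 0.4, 6.3]
width: 0.0001
gripper_force: 3.2
```

Emit:
{"method": "move_arm", "body": {"rows": "0 0 0 0 0 -0.01 0;0 0 0 0.018 0 -0.06 0;0 0 0 -0.038 0.012 -0.03 0;0 0 0 -0.02 0 0 0;0 0 0 0 0 0 0"}}

```text
t: 11.82
eef_pos: [0.4863, 0.191, 0.1804]
ee_rot: [3.141, 0.0, -1.552]
force: [-0.3, -0.7, -0.4]
width: 0.0006
gripper_force: 0.0
```

```bash
cat >> h.py <<'E'
def angles(im,d,s):
    P=cloud("wrist",d,s);B=box(P);z=P[...,2];g=im.mean(2)
    for nm,y in(("L",.038),("M",0),("R",-.038)):
        ok=(d>0)&(abs(B[...,1]-y)<.0075)&(abs(B[...,0])<.02)&(z<.115)&(z>.082)
        x,zz,gg,yy=B[ok][:,0],z[ok],g[ok],B[ok][:,1]
        A=np.c_[2*x,2*zz,np.ones_like(x)]; k=np.ones(len(x),bool)
        for _ in range(5):
            zc=np.median((zz-np.sqrt(np.maximum(.026**2-(x-0)**2,0)))[k]); r=np.hypot(x,zz-zc); k=abs(r-.026)<.0015
        xc=0
        # refine x centre with fixed radius
        from scipy.optimize import least_squares
        f=least_squares(lambda p:np.hypot(x[k]-p[0],zz[k]-p[1])-.026,[0,zc],loss="soft_l1",f_scale=.0005).x; xc,zc=f
        ph=np.arctan2(-(x-xc),zz-zc)[k]; gk=gg[k]; yk=yy[k]
        b=np.arange(-.85,.86,.04); 
        # fraction dark in y-bins away from pips: use min over y-bands of mean -> divider dark in every band
        row=[]
        for lo in b:
            q=(ph>=lo)&(ph<lo+.04); bands=[gk[q&(yk-y>=t)&(yk-y<t+.003)] for t in(-.0075,-.0045,-.0015,.0015,.0045)]
            row.append(max([np.min(w) if len(w) else 0 for w in bands]))
        print(nm,"xc",round(xc*1000,1),"top",round((zc+.026)*1000,1),[(round(l+.02,2),int(v)) for l,v in zip(b,row) if 0<v<.62*np.median(row)])
E
python3 - <<'E'
from h import *
f=np.load("w1.npz"); s1=dict(eef_pos=np.array([.4897,.1889,.1764]),ee_rot=np.array([3.1406,-.0007,-1.5537])); angles(f["im"],f["d"],s1)
s,im,d=grab("wrist"); np.savez("w3.npz",im=im,d=d); angles(im,d,s); wheels(im,d,s,"w3.png")
E
```

```text
L xc 0.9 top 100.7 [(np.float64(-0.47), 95), (np.float64(-0.43), 79)]
M xc 0.7 top 97.1 [(np.float64(-0.51), 54), (np.float64(-0.47), 112), (np.float64(0.53), 103)]
R xc 0.5 top 96.1 [(np.float64(-0.47), 83), (np.float64(0.57), 95)]
L xc 0.8 top 100.6 [(np.float64(-0.03), 101)]
M xc 0.7 top 97.1 [(np.float64(-0.51), 107), (np.float64(-0.47), 80)]
R xc 0.6 top 96.1 [(np.float64(-0.47), 110)]
260 30 3.8157894736842106
```

View pics/w3.png

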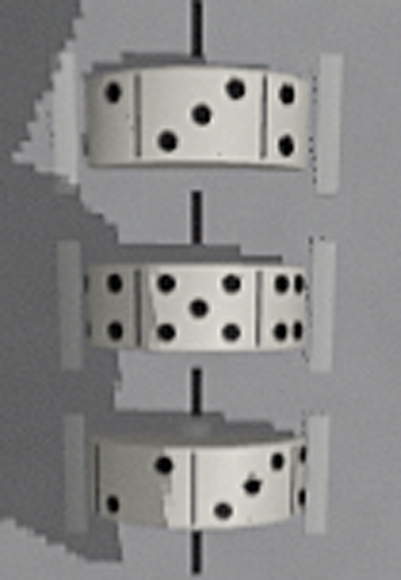

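The left wheel's 2|3 divider is at column 194, nearly at the top, so its value is about 1.61 with 0.485 rad (12.6 mm) left. The middle and right wheels have not changed. Second stroke on the left wheel.

Emit:
{"method": "move_arm", "body": {"rows": "0 0 0 0.021 0.0015 0.02 0;0 0 0 0.02 0.0015 0.03 0;0 0 0 0 0 0.03 0;0 0 0 0 0 0.012 0;0 0 0 0 0 0.003 0;0 0 0 0 0 0.001 0;0 0 0 0 0 0.001 0;0 0 0 0 0 0 0"}}

```text
t: 12.88
eef_pos: [0.4846, 0.1492, 0.0843]
ee_rot: [-3.141, 0.001, -1.553]
force: [0.1, -0.2, 0.2]
width: 0.0006
gripper_force: 0.0
```

Emit:
{"method": "move_arm", "body": {"rows": "0 0 0 0 0 0.001 0;0 0 0 0 0 0 0"}}

```text
t: 13.12
eef_pos: [0.4846, 0.1491, 0.0831]
ee_rot: [-3.141, 0.0, -1.553]
force: [-0.6, 0.0, 2.7]
width: 0.0004
gripper_force: 1.1
```

Emit:
{"method": "move_arm", "body": {"rows": "0 0 0 0 0 0.001 0;0 0 0 0 0 0.0007 0;0 0 0 0 0 0 0"}}

```text
t: 13.5
eef_pos: [0.4847, 0.1492, 0.0816]
ee_rot: [-3.141, 0.0, -1.553]
force: [-1.4, 0.4, 6.8]
width: 0.0004
gripper_force: 3.5
```

Emit:
{"method": "move_arm", "body": {"rows": "0 0 0 0 -0.002 0 0;0 0 0 0 -0.002 0 0;0 0 0 0 -0.002 0 0"}}

```text
t: 13.88
eef_pos: [0.4903, 0.1492, 0.0815]
ee_rot: [-3.141, 0.0, -1.553]
force: [-3.6, 1.2, 7.5]
width: 0.0005
gripper_force: 3.9
```

Emit:
{"method": "move_arm", "body": {"rows": "0 0 0 0 -0.002 0 0;0 0 0 0 -0.002 0 0;0 0 0 0 -0.0025 0 0;0 0 0 0 0 0 0"}}

```text
t: 14.38
eef_pos: [0.4971, 0.1493, 0.0815]
ee_rot: [-3.141, 0.0, -1.553]
force: [-1.8, 0.5, 7.6]
width: 0.0007
gripper_force: 3.3
```

Emit:
{"method": "move_arm", "body": {"rows": "0 0 0 0 0 -0.01 0;0 0 0 -0.005 0.004 -0.05 0;0 0 0 -0.037 0.004 -0.035 0;0 0 0 0 0 0 0;0 0 0 0 0 0 0"}}

```text
t: 15.0
eef_pos: [0.4875, 0.1908, 0.1758]
ee_rot: [3.141, -0.0, -1.553]
force: [0.1, -0.3, -0.8]
width: 0.0002
gripper_force: 0.0
```

Run:
```python
from h import *
s,im,d=grab("wrist"); np.savez("w4.npz",im=im,d=d); angles(im,d,s); print(s["eef_pos"])
```

```text
L xc 0.7 top 100.6 [(np.float64(-0.51), 66), (np.float64(-0.47), 97)]
M xc 0.7 top 97.0 [(np.float64(-0.51), 83), (np.float64(-0.47), 79), (np.float64(0.53), 103), (np.float64(0.57), 95)]
R xc 0.5 top 96.2 [(np.float64(-0.47), 106), (np.float64(0.57), 87)]
[0.48748797 0.19078484 0.17575332]
```

Left wheel now has its divider at −0.495, the same as the middle wheel, so its value is about 2.08. Now the right wheel, which needs about −1.02 rad in two strokes towards the robot. Contact is expected at TCP z of about 0.079.

Emit:
{"method": "move_arm", "body": {"rows": "0 0 0 0.04 -0.003 0.005 0;0 0 0 0.04 -0.003 0.01 0;0 0 0 0.0365 -0.002 0.02 0;0 0 0 0 0 0.03 0;0 0 0 0 0 0.02 0;0 0 0 0 0 0.006 0;0 0 0 0 0 0 0;0 0 0 0 0 0 0"}}

```text
t: 16.05
eef_pos: [0.4986, 0.0748, 0.0857]
ee_rot: [-3.141, 0.0, -1.553]
force: [0.6, -1.1, -1.0]
width: 0.0008
gripper_force: 0.0
```

Emit:
{"method": "move_arm", "body": {"rows": "0 0 0 0 0 0.001 0;0 0 0 0 0 0.001 0;0 0 0 0 0 0 0"}}

```text
t: 16.42
eef_pos: [0.4981, 0.0747, 0.0831]
ee_rot: [-3.141, 0.0, -1.553]
force: [0.2, 0.1, 0.8]
width: 0.0007
gripper_force: 0.0
```

Emit:
{"method": "move_arm", "body": {"rows": "0 0 0 0 0 0.001 0;0 0 0 0 0 0 0"}}

```text
t: 16.68
eef_pos: [0.4981, 0.0746, 0.0819]
ee_rot: [3.141, -0.0, -1.553]
force: [-0.1, -0.3, -0.3]
width: 0.0009
gripper_force: 0.0
```

Emit:
{"method": "move_arm", "body": {"rows": "0 0 0 0 0 0.001 0;0 0 0 0 0 0.001 0;0 0 0 0 0 0 0"}}

```text
t: 17.05
eef_pos: [0.4981, 0.0746, 0.0799]
ee_rot: [3.141, -0.0, -1.553]
force: [-0.6, -0.2, 0.2]
width: 0.0004
gripper_force: 0.0
```

Emit:
{"method": "move_arm", "body": {"rows": "0 0 0 0 0 0.001 0;0 0 0 0 0 0 0"}}

```text
t: 17.3
eef_pos: [0.4982, 0.0746, 0.0791]
ee_rot: [-3.142, -0.0, -1.553]
force: [-0.2, -0.8, 0.6]
width: 0.0005
gripper_force: 0.5
```

Emit:
{"method": "move_arm", "body": {"rows": "0 0 0 0 0 0.001 0;0 0 0 0 0 0 0"}}

```text
t: 17.55
eef_pos: [0.4983, 0.0747, 0.0782]
ee_rot: [-3.141, 0.0, -1.553]
force: [-1.0, 0.9, 3.4]
width: -0.0
gripper_force: 1.7
```

Emit:
{"method": "move_arm", "body": {"rows": "0 0 0 0 0 0.0012 0;0 0 0 0 0 0 0"}}

```text
t: 17.8
eef_pos: [0.4983, 0.0747, 0.0772]
ee_rot: [-3.141, -0.0, -1.553]
force: [-2.3, 0.4, 7.0]
width: 0.0004
gripper_force: 3.3
```

Emit:
{"method": "move_arm", "body": {"rows": "0 0 0 0 0.002 0 0;0 0 0 0 0.002 0 0"}}

```text
t: 18.05
eef_pos: [0.4961, 0.0749, 0.0779]
ee_rot: [-3.138, 0.0, -1.552]
force: [3.7, -2.9, 5.0]
width: 0.0004
gripper_force: 2.7
```

Emit:
{"method": "move_arm", "body": {"rows": "0 0 0 0 0.002 0 0;0 0 0 0 0.002 0 0;0 0 0 0 0.002 0 0"}}

```text
t: 18.42
eef_pos: [0.49, 0.0748, 0.0778]
ee_rot: [-3.138, 0.001, -1.553]
force: [2.7, -2.2, 6.2]
width: 0.0007
gripper_force: 2.7
```

Emit:
{"method": "move_arm", "body": {"rows": "0 0 0 0 0.002 0 0;0 0 0 0 0.002 0 0;0 0 0 0 0 0 0"}}

```text
t: 18.8
eef_pos: [0.4857, 0.0747, 0.0777]
ee_rot: [-3.139, 0.001, -1.553]
force: [2.2, -0.9, 5.5]
width: 0.0001
gripper_force: 2.5
```

Emit:
{"method": "move_arm", "body": {"rows": "0 0 0 0 0 -0.01 0;0 0 0 -0.02 -0.002 -0.05 0;0 0 0 -0.05 -0.002 -0.038 0;0 0 0 -0.046 0 0 0;0 0 0 0 0 0 0;0 0 0 0 0 0 0"}}

```text
t: 19.55
eef_pos: [0.4855, 0.1899, 0.1744]
ee_rot: [3.141, -0.001, -1.553]
force: [0.2, -0.7, 0.1]
width: 0.0005
gripper_force: 0.0
```

Run:
```python
from h import *
s,im,d=grab("wrist"); np.savez("w5.npz",im=im,d=d); angles(im,d,s); print(s["eef_pos"])
```

```text
L xc 0.6 top 100.7 [(np.float64(-0.51), 93), (np.float64(-0.47), 81), (np.float64(0.53), 102)]
M xc 0.6 top 97.0 [(np.float64(-0.51), 68), (np.float64(0.53), 104)]
R xc 0.6 top 96.1 []
[0.48547751 0.18989777 0.17437023]
```

Run:
```python
from h import *
f=np.load("w5.npz"); d=f["d"];s=arm.get_state();P=cloud("wrist",d,s);B=box(P);g=f["im"].mean(2)
ok=(d>0)&(abs(B[...,1]+.038)<.0075)&(P[...,2]<.11)
x=B[...,0]-.0006; ph=np.arctan2(-x,P[...,2]-.0701)
for lo in np.arange(-.85,.85,.05):
    q=ok&(ph>=lo)&(ph<lo+.05); r=[]
    for t in np.arange(-.0075,.0075,.0025):
        w=g[q&(B[...,1]+.038>=t)&(B[...,1]+.038<t+.0025)]; r.append(int(w.min()) if len(w) else 0)
    print(round(lo+.025,3),r)
```

```text
-0.825 [130, 126, 133, 138, 0, 39]
-0.775 [136, 138, 139, 139, 3, 1]
-0.725 [138, 137, 144, 146, 1, 7]
-0.675 [145, 147, 148, 150, 146, 153]
-0.625 [150, 148, 153, 155, 157, 160]
-0.575 [153, 155, 158, 158, 160, 162]
-0.525 [158, 157, 160, 163, 163, 166]
-0.475 [162, 163, 162, 167, 165, 167]
-0.425 [166, 167, 168, 168, 170, 171]
-0.375 [172, 175, 173, 171, 174, 176]
-0.325 [77, 41, 174, 176, 177, 179]
-0.275 [5, 9, 179, 180, 179, 182]
-0.225 [0, 0, 182, 180, 182, 184]
-0.175 [0, 98, 185, 185, 186, 186]
-0.125 [188, 188, 186, 188, 189, 189]
-0.075 [187, 188, 190, 187, 191, 190]
-0.025 [121, 122, 120, 121, 124, 121]
0.025 [130, 131, 132, 132, 133, 132]
0.075 [198, 197, 199, 198, 200, 199]
0.125 [196, 195, 195, 197, 199, 199]
0.175 [196, 196, 196, 198, 58, 61]
0.225 [196, 197, 198, 199, 19, 14]
0.275 [197, 198, 198, 199, 14, 15]
0.325 [198, 197, 197, 199, 5, 56]
0.375 [197, 198, 198, 198, 175, 201]
0.425 [197, 197, 109, 124, 198, 197]
0.475 [195, 195, 18, 10, 196, 195]
0.525 [193, 142, 6, 0, 194, 192]
0.575 [192, 194, 0, 0, 190, 194]
0.625 [193, 164, 172, 170, 190, 190]
0.675 [38, 29, 170, 190, 188, 189]
0.725 [98, 63, 192, 186, 185, 179]
0.775 [6, 12, 186, 186, 184, 184]
0.825 [12, 5, 182, 184, 183, 181]
```

The right wheel's 2|3 divider is now at the top (0.00), so about 0.53 rad (14 mm) remains. Second stroke.

Emit:
{"method": "move_arm", "body": {"rows": "0 0 0 0.04 -0.004 0.005 0;0 0 0 0.04 -0.004 0.01 0;0 0 0 0.0352 -0.003 0.02 0;0 0 0 0 0 0.03 0;0 0 0 0 0 0.02 0;0 0 0 0 0 0.006 0;0 0 0 0 0 0.001 0;0 0 0 0 0 0 0"}}

```text
t: 20.6
eef_pos: [0.4996, 0.0753, 0.0834]
ee_rot: [-3.141, 0.0, -1.553]
force: [-0.1, 0.4, 0.5]
width: 0.0003
gripper_force: 0.0
```

Emit:
{"method": "move_arm", "body": {"rows": "0 0 0 0 0 0.001 0;0 0 0 0 0 0.001 0;0 0 0 0 0 0.001 0;0 0 0 0 0 0 0"}}

```text
t: 21.1
eef_pos: [0.4991, 0.0752, 0.0796]
ee_rot: [3.141, -0.0, -1.553]
force: [-0.2, -0.1, -0.5]
width: 0.0007
gripper_force: 0.0
```

Emit:
{"method": "move_arm", "body": {"rows": "0 0 0 0 0 0.001 0;0 0 0 0 0 0.001 0;0 0 0 0 0 0 0"}}

```text
t: 21.48
eef_pos: [0.4993, 0.0752, 0.0779]
ee_rot: [-3.141, 0.0, -1.553]
force: [-1.0, 0.2, 4.6]
width: 0.0006
gripper_force: 2.1
```

Emit:
{"method": "move_arm", "body": {"rows": "0 0 0 0 0 0.0008 0;0 0 0 0 0 0 0"}}

```text
t: 21.72
eef_pos: [0.4993, 0.0752, 0.0772]
ee_rot: [-3.141, 0.0, -1.553]
force: [-2.1, 0.4, 6.4]
width: 0.0006
gripper_force: 3.1
```

Emit:
{"method": "move_arm", "body": {"rows": "0 0 0 0 0.002 0 0;0 0 0 0 0.002 0 0;0 0 0 0 0.002 0 0"}}

```text
t: 22.1
eef_pos: [0.495, 0.0754, 0.0778]
ee_rot: [-3.138, 0.0, -1.553]
force: [2.9, -2.7, 6.2]
width: 0.0006
gripper_force: 2.8
```

Emit:
{"method": "move_arm", "body": {"rows": "0 0 0 0 0.002 0 0;0 0 0 0 0.002 0 0;0 0 0 0 0.002 0 0;0 0 0 0 0 0 0"}}

```text
t: 22.6
eef_pos: [0.4887, 0.0753, 0.0778]
ee_rot: [-3.139, 0.001, -1.553]
force: [2.8, -2.0, 5.5]
width: 0.0007
gripper_force: 2.9
```

Emit:
{"method": "move_arm", "body": {"rows": "0 0 0 0 0.002 0 0;0 0 0 0 0.0017 0 0;0 0 0 0 0 0 0"}}

```text
t: 22.98
eef_pos: [0.4848, 0.0753, 0.0776]
ee_rot: [-3.139, 0.001, -1.553]
force: [1.7, -0.8, 5.1]
width: 0.0006
gripper_force: 2.5
```

Emit:
{"method": "move_arm", "body": {"rows": "0 0 0 0 0 -0.01 0;0 0 0 -0.02 -0.002 -0.05 0;0 0 0 -0.05 -0.002 -0.038 0;0 0 0 -0.046 0 0 0;0 0 0 0 0 0 0;0 0 0 0 0 0 0"}}

```text
t: 23.72
eef_pos: [0.4847, 0.1904, 0.1743]
ee_rot: [3.14, -0.001, -1.553]
force: [0.4, -0.1, 0.2]
width: 0.0005
gripper_force: 0.0
```

Run:
```python
from h import *
s,im,d=grab("wrist"); np.savez("w6.npz",im=im,d=d); angles(im,d,s); print(s["eef_pos"])
P=cloud("wrist",d,s);B=box(P);z=P[...,2]
wheels(im,d,s,"w6.png")
for n in("side","top"):
    g=np.load(n+"0.npz");P0=cloud(n,g["d"]);B0=box(P0);z0=P0[...,2]
    m=(g["d"]>0)&(z0>.108)&(z0<.126)&(abs(B0[...,0])<.03)&(abs(B0[...,1]+.09)<.04); print(n,"tab",m.sum(),np.percentile(B0[m],[3,50,97],axis=0).round(4).tolist(),z0[m].max())
    m=(g["d"]>0)&(z0>.09)&(z0<.108)&(abs(B0[...,0])<.025)&(abs(B0[...,1]+.166)<.025); print(n,"keeper",m.sum(),np.percentile(B0[m],[3,50,97],axis=0).round(4).tolist(),z0[m].max())
```

```text
L xc 0.7 top 100.7 [(np.float64(-0.51), 94), (np.float64(-0.47), 82)]
M xc 0.6 top 97.0 [(np.float64(-0.51), 66), (np.float64(0.53), 108)]
R xc 0.5 top 96.0 [(np.float64(-0.51), 107), (np.float64(0.53), 98)]
[0.48469798 0.19042411 0.1743135 ]
256 29 3.7419354838709675
side tab 114 [[-0.0166, -0.0983], [-0.0028, -0.0901], [0.0131, -0.087]] 0.12062626090393663
side keeper 106 [[-0.0166, -0.1711], [-0.0024, -0.1612], [0.0126, -0.1461]] 0.10182353124051646
top tab 84 [[-0.0143, -0.0989], [-0.0, -0.094], [0.0151, -0.0879]] 0.12271537104045893
top keeper 101 [[-0.0127, -0.1724], [0.0007, -0.1628], [0.0141, -0.1436]] 0.1043838961568957
```

View pics/w6.png

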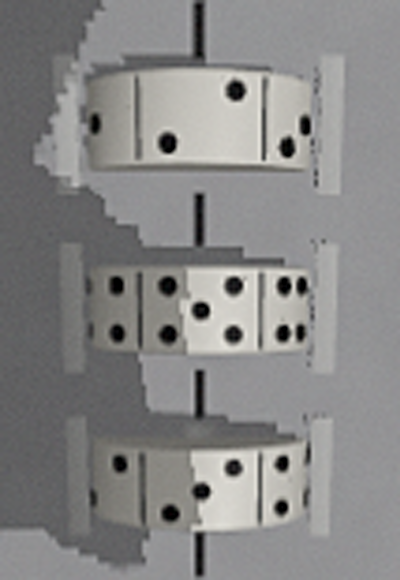

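All three wheels show the code: right 2, middle 5, left 3, with dividers at about −0.50 and +0.53 on each. The tab's right face is at y of about −100 mm and the keeper at −160 mm, matching the text. I go to the gap at y = −130.

Emit:
{"method": "move_arm", "body": {"rows": "0 0 0 0.052 0 0 0;0 0 0 0.052 0 0 0;0 0 0 0.052 0 0 0;0 0 0 0.0523 0 0.01 0;0 0 0 0 0 0.025 0;0 0 0 0 0 0.02 0;0 0 0 0 0 0 0;0 0 0 0 0 0 0"}}

```text
t: 24.78
eef_pos: [0.4893, -0.018, 0.1203]
ee_rot: [-3.141, -0.0, -1.554]
force: [0.4, -0.5, 0.2]
width: 0.0005
gripper_force: 0.0
```

Run:
```python
from h import *
s,im,d=grab("side");P=cloud("side",d);e=s["eef_pos"];print(e,box(e))
f=np.load("side0.npz")
m=(d>0)&(abs(d-f["d"])>.01)&(P[...,2]>.1)
D=P[m]-e
for lo in list(range(-115,-75,10))+list(range(75,115,10)):
    q=D[(D[:,0]*1000>lo)&(D[:,0]*1000<lo+10)&(abs(D[:,1])<.06)]
    if len(q): print(lo,len(q),np.sort(q[:,2])[:6].round(3))
q=D[(abs(D[:,0])<.012)&(abs(D[:,1])<.016)]; print("tip",np.sort(q[:,2])[:8].round(4))
```

```text
[ 0.48928585 -0.01795522  0.12031812] [-0.00330381 -0.13011894]
-105 93 [0.106 0.107 0.107 0.108 0.109 0.109]
-95 294 [0.082 0.082 0.082 0.083 0.083 0.083]
-85 160 [0.086 0.086 0.088 0.089 0.091 0.093]
75 247 [0.082 0.082 0.082 0.082 0.083 0.083]
85 121 [0.085 0.085 0.088 0.088 0.09  0.092]
95 1 [0.123]
tip [0.0163 0.0171 0.0184 0.0185 0.0189 0.0189 0.0193 0.0196]
```

The end plates hang well clear (82 mm above the TCP). I lower the tip to about 0.102, above the rod and beside the tab.

Emit:
{"method": "move_arm", "body": {"rows": "0 0 0 0 0 0.012 0;0 0 0 0 0 0.012 0;0 0 0 0 0 0.008 0;0 0 0 0 0 0.004 0;0 0 0 0 0 0 0"}}

```text
t: 25.45
eef_pos: [0.4889, -0.0176, 0.0832]
ee_rot: [3.141, -0.0, -1.553]
force: [-0.1, -0.5, -1.8]
width: 0.0002
gripper_force: 0.0
```

Emit:
{"method": "move_arm", "body": {"rows": "0 0 0 -0.005 0 0 0;0 0 0 -0.005 0 0 0;0 0 0 -0.003 0 0 0;0 0 0 0 0 0 0"}}

```text
t: 25.95
eef_pos: [0.4889, -0.0042, 0.0838]
ee_rot: [-3.141, 0.0, -1.553]
force: [-0.6, 0.1, 0.4]
width: 0.0006
gripper_force: 0.0
```

Emit:
{"method": "move_arm", "body": {"rows": "0 0 0 -0.002 0 0 0;0 0 0 -0.002 0 0 0;0 0 0 0 0 0 0"}}

```text
t: 26.32
eef_pos: [0.4887, -0.0005, 0.0836]
ee_rot: [3.142, -0.0, -1.553]
force: [-0.4, 1.0, 0.4]
width: 0.0004
gripper_force: 0.0
```

Emit:
{"method": "move_arm", "body": {"rows": "0 0 0 -0.0015 0 0 0;0 0 0 -0.0015 0 0 0;0 0 0 0 0 0 0"}}

```text
t: 26.7
eef_pos: [0.4886, 0.0022, 0.0836]
ee_rot: [3.141, -0.0, -1.553]
force: [1.2, -3.3, 0.4]
width: 0.0006
gripper_force: 1.9
```

Emit:
{"method": "move_arm", "body": {"rows": "0 0 0 -0.0015 0 0 0;0 0 0 -0.0015 0 0 0"}}

```text
t: 26.95
eef_pos: [0.4886, 0.0054, 0.0836]
ee_rot: [3.141, -0.0, -1.553]
force: [0.8, -3.9, 0.4]
width: 0.0003
gripper_force: 2.1
```

Emit:
{"method": "move_arm", "body": {"rows": "0 0 0 -0.0015 0 0 0;0 0 0 -0.0015 0 0 0"}}

```text
t: 27.2
eef_pos: [0.4885, 0.0085, 0.0836]
ee_rot: [3.142, -0.0, -1.553]
force: [1.2, -3.1, 0.7]
width: 0.0007
gripper_force: 2.1
```

It slides at about 4 N and is already past the 5 mm pin stop. I continue to the end stop.

Emit:
{"method": "move_arm", "body": {"rows": "0 0 0 -0.0015 0 0 0;0 0 0 -0.0015 0 0 0;0 0 0 -0.0015 0 0 0;0 0 0 -0.0015 0 0 0"}}

```text
t: 27.7
eef_pos: [0.4885, 0.0145, 0.0836]
ee_rot: [3.142, 0.0, -1.553]
force: [1.4, -3.9, 1.0]
width: 0.0005
gripper_force: 2.1
```

Emit:
{"method": "move_arm", "body": {"rows": "0 0 0 -0.001 0 0 0;0 0 0 -0.001 0 0 0;0 0 0 -0.001 0 0 0"}}

```text
t: 28.08
eef_pos: [0.4884, 0.0175, 0.0836]
ee_rot: [3.142, -0.0, -1.553]
force: [0.8, -4.4, -0.4]
width: 0.0005
gripper_force: 2.0
```

Emit:
{"method": "move_arm", "body": {"rows": "0 0 0 -0.0006 0 0 0;0 0 0 0 0 0 0"}}

```text
t: 28.32
eef_pos: [0.4884, 0.0181, 0.0836]
ee_rot: [-3.142, 0.0, -1.553]
force: [0.4, -2.9, -0.1]
width: 0.0008
gripper_force: 1.7
```

Emit:
{"method": "move_arm", "body": {"rows": "0 0 0 -0.0006 0 0 0;0 0 0 0 0 0 0"}}

```text
t: 28.58
eef_pos: [0.4884, 0.0187, 0.0836]
ee_rot: [3.142, 0.0, -1.553]
force: [1.2, -3.5, -0.4]
width: 0.0006
gripper_force: 1.8
```

Emit:
{"method": "move_arm", "body": {"rows": "0 0 0 -0.0006 0 0 0;0 0 0 0 0 0 0"}}

```text
t: 28.82
eef_pos: [0.4884, 0.0189, 0.0836]
ee_rot: [3.141, -0.001, -1.553]
force: [1.7, -6.1, 0.9]
width: 0.0006
gripper_force: 3.1
```

The force rises to 6 N at y = 0.0189, which is the end stop. I back off, lift and verify.

Emit:
{"method": "move_arm", "body": {"rows": "0 0 0 0.008 0 0 0;0 0 0 0.012 0 0 0;0 0 0 0 0 -0.04 0;0 0 0 -0.04 0 -0.05 0;0 0 0 -0.06 0 0 0;0 0 0 -0.06 0 0 0;0 0 0 -0.035 0 0 0;0 0 0 0 0 0 0"}}

```text
t: 29.82
eef_pos: [0.4854, 0.1951, 0.1722]
ee_rot: [3.142, 0.0, -1.551]
force: [0.5, -1.1, -1.1]
width: 0.0005
gripper_force: 0.0
```

Run:
```python
from h import *
s,im,d=grab("wrist"); angles(im,d,s); print(s["eef_pos"],s["force"])
for n in("side","wrist"):
    if n=="side": s,im,d=grab(n)
    else: s,im,d=grab("wrist")
    P0=cloud(n,d,s);B0=box(P0);z0=P0[...,2]
    m=(d>0)&(z0>.108)&(z0<.126)&(abs(B0[...,0])<.03)&(abs(B0[...,1]+.085)<.04)
    print(n,"tab",m.sum(),np.percentile(B0[m],[3,50,97],axis=0).round(4).tolist() if m.sum() else 0)
```

```text
L xc 0.8 top 100.7 [(np.float64(-0.47), 74)]
M xc 0.6 top 97.0 [(np.float64(-0.51), 111), (np.float64(0.53), 93)]
R xc 0.7 top 96.1 [(np.float64(-0.51), 113), (np.float64(-0.47), 105), (np.float64(0.57), 71)]
[0.48540373 0.19514876 0.17221821] [ 0.48252816 -1.07302851 -1.09757696]
side tab 66 [[-0.0169, -0.0812], [-0.0099, -0.0716], [0.0138, -0.0693]]
wrist tab 43 [[-0.0132, -0.0711], [0.0009, -0.0705], [0.0143, -0.0701]]
```

The tab has moved from −0.0983/−0.0901 to −0.0812/−0.0716 in the same side view, about 18 mm. The wheels are unchanged and the arm is clear. Handing in.

```bash
python3 -c "
from station import arm
print(arm.job_done())"
```

```text
the job is handed in; nothing more can be done
None
```

The job is handed in at about 30 s: my last camera check showed the wheels at 3-5-2, the bolt drawn about 18 mm to its end stop, and the arm clear of everything. No verdict was returned.

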